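Set a swinging fence against its stop screw and wedge it fast

TASK

On the plywood jig, push the swinging wooden fence near its free end so that it turns about its pin until it meets the stop screw, and press it firmly against the screw (about 12 newtons) for half a second. Then push the sliding wedge tongue by its black handle in behind the fence until it is tight (about 15 newtons on the handle), so that the fence stays pressed on the screw after you let go. Never load the screw with more than 16 newtons, and leave the other things alone.

Things in the scene. Friction and masses are not known exactly. Their poses are not given: they have to be found in the camera images.
- jig: Fixed plywood board 192 x 119 x 10 mm on the worktop. Origin: worktop level, under the pin. Its x (called u) runs along the board, y (v) across: u -30..162, v -57..62 mm, top at z = 10 mm. Two aluminium rails (u 115..159; v 38..48 and 0..10; tops z = 29 mm) guide the tongue.
- fence: Loose wooden plate 110 x 36 x 16 mm, about 0.15 kg, its 11 mm hole over the pin, flat on the jig (z 10..26 mm). Origin: hole centre, underside. x points from pin to free end: spans x -20..90, y -18..18 mm. Starts turned 24 to 38 degrees counterclockwise (from above) from u; home is along u within 3.5 degrees, as the screw decides; turn it clockwise.
- fence_corner (a point): Corner of the fence to push near: free end, counterclockwise side (fence x = 90, y = 18 mm), at its top. Push the +y edge beside it, about square to the edge.
- stop: Fixed aluminium block 34 (u) x 16 (v) x 24 mm high. Origin: bottom middle of its face toward +v, at u = 84, v = -27, z = 10 mm; axes as the jig's. A steel stop screw (12 mm tip, z = 19 mm) stands 4.5 to 13.5 mm out of this face toward +v; its setting differs each time and is not reported: find it by feel. It is rigid: the force rises by 2 N or more per mm pushed on (stiffer arms: more).
- tongue (a joint): Travel (m) of the aluminium wedge tongue along the jig's -u: 0 drawn back (starts 0 to 3 mm), at most 0.046. At 0 its tip is at u = 96, v = 25 mm; its -v face slopes 20 degrees, to v = 12 at 36 mm behind the tip. It wedges the fence's +y edge toward the screw, tight at 12 to 42 mm. Slides stiffly (5 N), then the force rises; stays where left.
- tongue_handle (a point): Top centre of the tongue's upright black handle, 14 (u) x 24 (v) mm, top at z = 60.5 mm, clear of the rails above z = 29 mm; at joint 0 it is at u = 144, v = 25 mm. It moves with the tongue.
- screw_box: Bystander: open cardboard box of screws, 65 x 90 x 35 mm, origin at the centre of its underside. Leave it alone.
- spanner_17: Bystander: small steel spanner, 25 x 114 x 6 mm, lying flat, origin at the centre of its underside. Leave it alone.
- pencil: Bystander: red pencil, 136 mm long, 8 mm thick, lying flat, origin at the centre of its underside. Leave it alone.
- pin_top (a point): Top of the fixed upright steel pin, 10 mm diameter, at u = v = 0 of the jig, z = 36 mm. The fence turns about it.
Mind the look-alikes: they are no part of the job. Several things have the shape of the fence; the one meant has the colours described above.

How it is judged (in metres and radians):
On the way:
1. with the tongue still drawn back, the fence is held pressed on the stop screw with more than 8 N for 0.3 s (contact force between fence and stop above 8 N and contact force between the fingers and fence above 4 N and value of joint tongue below 0.007 m), for 0.3 s.
At the end, for the whole second after the job is handed in: The fence lies flat on its pin, in line with the jig within 0.08 rad, at rest, and is pressed on the stop screw with more than 3 N by the tongue, which has been pushed in by more than 9 mm; the robot touches nothing (contact force between fence and stop above 3 N and value of joint tongue above 0.009 m and horizontal distance between fence and jig below 0.004 m and angle between the x axis of fence and the x axis of jig, either way round below 0.08 rad and angle between fence's own z axis and vertical below 0.05 rad and linear speed of fence below 0.01 m/s).
It fails at once if the stop screw is loaded with more than 16 N (contact force between fence and stop above 16 N).
It fails at once if the fence is tipped or lifted off the jig (angle between fence's own z axis and vertical above 0.2 rad or z of fence in the frame of jig above 0.025 m).
It fails at once if a bystander is moved by more than 20 mm (distance of any of screw_box, spanner_17, pencil from where it was at the start of the episode above 0.02 m).
It also fails if it takes over 62 s, if anything falls off the work surface, if the arm or the gripper's body presses on something with over 40 N, if the wrist force passes 120 N, or if a joint passes its speed limit or range.

ROBOT

A 6-joint arm with a two-finger parallel gripper is mounted at the origin on the work surface; the furniture and walls round the work are solid. World frame = base frame: x ahead of the robot, y to its left, z up, the work surface at z = 0. Lengths are in mm, angles in degrees, forces in N, time in s.
With the tool pointing down it reaches from about 300 to 850 mm from the base axis. Payload 4.2 kg.
Tool frame: the origin (TCP) lies midway between the tips of the shut fingers; the grasp point (between the pads) lies 19 mm behind it; z points along the fingers, y is the line along which they close (so a half turn about z gives the same grasp; the last joint's range is limited). The gripper opens to 91 mm and grips with 3 to 60 N. Pads are 32 mm wide; open, the fingers measure 118 mm over their backs; the gripper's body (76 mm by 178 mm) begins 60 mm behind the grasp point.
Start: joints at [-78.323, 18.312, 89.639, -0, 72.044, -1.146], TCP at [127.615, -560.676, 213.976] pointing down, gripper open.
Joint ranges: [-177.97, 177.97], [-48.28, 115.42], [12.27, 149.76], [-77.06, 257.06], [2.81, 150.46], [-146.56, 146.56]. Speed limits (degrees/s): [147.25, 147.25, 180, 180, 180, 180].

INTERFACE

Orientations are given as [roll, pitch, yaw] about the fixed x, y, z axes, in that order (R = Rz(yaw) Ry(pitch) Rx(roll)).
In Python, from workcell import env gives the robot as it stands.
- The arm moves only by the shell command python3 -m jog 'ROWS' [FORCE]. ROWS is a JSON object of lists of equal length, an entry for each row: "jaw": the finger opening in mm, from 0 to 91.2; "slide": the shift along the tool's x, y, z in units of 30 mm (1.0 is 30 mm), a list of three; "spin": the turn about the tool's z in units of 8 degrees (1.0 is 8 degrees). In form: {"jaw": [jaw, ...], "slide": [[dx, dy, dz], ...], "spin": [spin, ...]}. A call has 1 to 10 rows; each row shifts and turns the commanded pose from where the row before left it, along the tool's axes as they then stand; what a row does not reach is not made up. A row lasts 1/10 s, in which the tool goes at most 50 mm and 8.59 degrees, less where a joint would pass 70% of its speed; a pose out of reach is approached as far as the arm can. A call is refused whole if a number of a shift passes 1 or a number of a turn 1, either way. A call with a gripper value outside its range is refused whole. The fingers move at their own pace and stop on an object; FORCE is the grip in N (left out, the last holds). Time passes only in rows, so rows that do not move let the fingers close. It gives the time, the measured TCP pose, the force, the opening and the grip force at its end, in the units of the state.
- env.state(): the state, without advancing time (a new reading comes with each control period).
- env.grab_frame(name): name is "scene" or "top" or "wrist"; returns the picture (480x640x3 uint8, red, green, blue); there is no depth.
- env.camera_model(name): a dict with "fx", "fy", "cx", "cy" (pixels), "D" ([k1, k2, p1, p2, k3] as OpenCV has them; the pictures are not rectified), "camera_from_world" (4x4, takes a point from world to camera coordinates). Camera axes: x right, y up, looking along -z (the intrinsics and any distortion apply to the point x, -y, -z); pixel columns grow to the right and rows downward; lengths in mm; the calibration is good to about 2 mm. A picture is of the moment at which its call begins: read the wrist's pose just before it. camera_model takes no time and is no camera call; for the wrist camera it gives the pose at the moment of the call.
- env.job_done(): hands the job in; it is judged then, once.
The state is a dict: "time_s": time; "qpos": joint angles; "qvel": joint speeds; "effort": joint torques, N m; "ee_pos": TCP position; "ee_rot": TCP orientation; "force": force on the tool from outside, world axes, zero at the start; "torque": the same for the moment, N m; "gripper_width": finger opening in mm; "gripper_force": force on a finger pad.
Only numpy, scipy, OpenCV 4.12 (cv2) and the standard library are available. Lean on these libraries where they do the work, as an engineer would, in place of code of your own. Each camera call takes 0.05 s, during which the arm holds its last target. There are 200 camera calls.

## Working session

There is one attempt and no reset: what is moved stays moved. The work goes in short steps, Python scripts to look and compute and a shell command to move; the robot and the scene stay as the last step left them, time stands still between calls to the robot, and variables do not carry over. Pictures are saved under pics/ and viewed, at most 10 in all, crops included, and the job is handed in when it is done.

```bash
mkdir -p pics; ls; python3 - <<'E'
from workcell import env
import cv2,numpy as np
for n in("top","scene"):
    f=env.grab_frame(n); cv2.imwrite(f"pics/{n}0.png",f[:,:,::-1])
    m=env.camera_model(n); print(n,m["fx"],m["fy"],m["cx"],m["cy"],m["D"]);print(np.round(m["camera_from_world"],3))
s=env.state();print(s)
E
```

```text
pics
top 479.2091732829779 479.2091732829779 325.06941083943497 235.04600841603136 [-0.04439467  0.          0.          0.          0.        ]
[[-5.00000e-03 -1.00000e+00 -3.10000e-02 -3.26950e+02]
 [ 9.90000e-01 -9.00000e-03  1.41000e-01 -4.28160e+02]
 [-1.42000e-01 -3.00000e-02  9.89000e-01 -8.57309e+02]
 [ 0.00000e+00  0.00000e+00  0.00000e+00  1.00000e+00]]
scene 485.54936421940914 485.54936421940914 324.4552188661595 241.97248253938332 [-0.11160968  0.          0.          0.          0.        ]
[[ 5.16000e-01 -8.56000e-01 -2.40000e-02 -4.97353e+02]
 [ 4.90000e-01  2.72000e-01  8.28000e-01 -1.75856e+02]
 [-7.03000e-01 -4.39000e-01  5.60000e-01 -7.39919e+02]
 [ 0.00000e+00  0.00000e+00  0.00000e+00  1.00000e+00]]
{'time_s': 0.1, 'qpos': array([-7.83234498e+01,  1.83460995e+01,  8.97004391e+01,  8.58030177e-05,
        7.20447106e+01, -1.14672063e+00]), 'qvel': array([ 0.034576  , -0.03500194, -0.18290159, -0.0175663 ,  0.02595333,
        0.12413165]), 'effort': array([ 3.14979452e-04, -4.13331592e+01, -2.32508504e+01,  7.28984317e-02,
        4.22155915e-02, -6.16725742e-05]), 'ee_pos': array([ 127.51678475, -560.20256097,  213.21626613]), 'ee_rot': array([-1.79908771e+02, -1.90770867e-03,  1.28232428e+01]), 'force': array([0.69768498, 1.27844684, 0.91276115]), 'torque': array([-0.04994719,  0.0206286 ,  0.030467  ]), 'gripper_force': 0.0, 'gripper_width': 91.04450604909142}
```

View pics/top0.png

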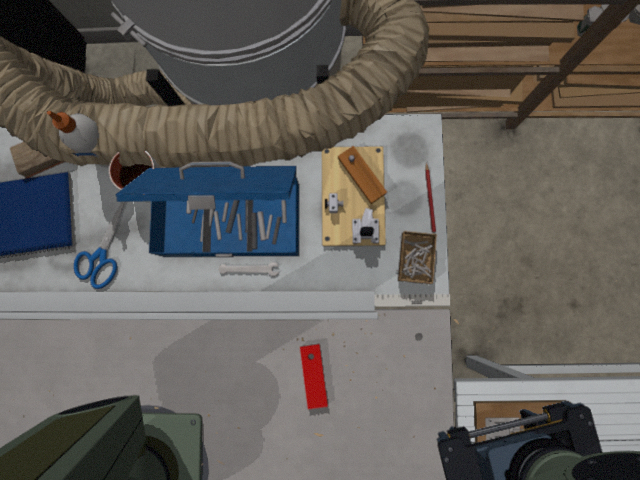

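View pics/scene0.png

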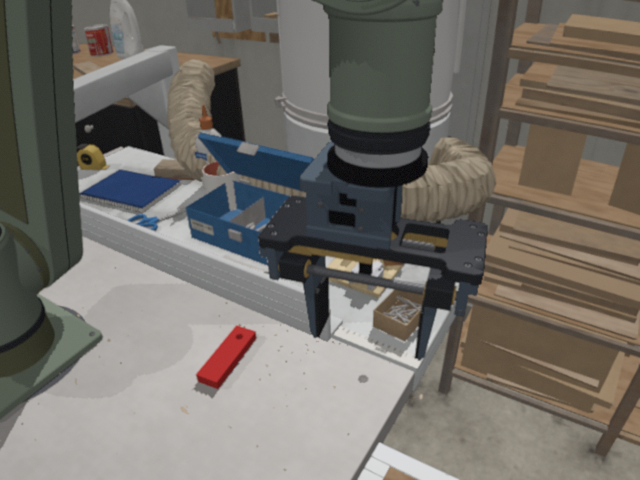

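```bash
cat > h.py <<'E'
from workcell import env
import cv2,numpy as np
def ray(m,px):
    K=np.array([[m["fx"],0,m["cx"]],[0,m["fy"],m["cy"]],[0,0,1]])
    p=cv2.undistortPoints(np.array([[px]],float),K,np.array(m["D"]))[0,0]
    T=np.array(m["camera_from_world"]);R=T[:3,:3]
    return -R.T@T[:3,3], R.T@np.array([p[0],-p[1],-1])
def cast(m,px,z):
    c,d=ray(m,px); return c+d*(z-c[2])/d[2]
def tri(m1,p1,m2,p2):
    a,d=ray(m1,p1);b,e=ray(m2,p2)
    s=np.linalg.lstsq(np.c_[d,-e],b-a,rcond=None)[0]
    P,Q=a+d*s[0],b+e*s[1];return (P+Q)/2,np.linalg.norm(P-Q)
def proj(m,P):
    K=np.array([[m["fx"],0,m["cx"]],[0,m["fy"],m["cy"]],[0,0,1]])
    T=np.array(m["camera_from_world"]);q=T[:3,:3]@P+T[:3,3]
    return cv2.projectPoints(np.array([[q[0],-q[1],-q[2]]]),np.zeros(3),np.zeros(3),K,np.array(m["D"]))[0].ravel()
E
python3 - <<'E'
from h import *
m=env.camera_model("top")
f=cv2.imread("pics/top0.png")
c=f[135:295,300:450]; cv2.imwrite("pics/crop0.png",cv2.resize(c,None,fx=3.7,fy=3.7,interpolation=cv2.INTER_CUBIC))
hsv=cv2.cvtColor(f,cv2.COLOR_BGR2HSV)
for p in [(322,147),(384,147),(384,247),(322,247),(353,154)]:print(p,hsv[p[1]-2,p[0]-2],[cast(m,p,z).round() for z in(10,60)])
print(ray(m,(0,0))[0])
E
```

```text
(322, 147) [15 66 62] [array([ 600., -324.,   10.]), array([ 583., -326.,   60.])]
(384, 147) [ 80   5 147] [array([ 598., -444.,   10.]), array([ 581., -439.,   60.])]
(384, 247) [19 64 87] [array([ 405., -439.,   10.]), array([ 399., -434.,   60.])]
(322, 247) [ 75   3 163] [array([ 406., -324.,   10.]), array([ 400., -325.,   60.])]
(353, 154) [ 14 169 122] [array([ 585., -384.,   10.]), array([ 569., -382.,   60.])]
[ 300.91677858 -356.02356265  898.82843508]
```

View pics/crop0.png

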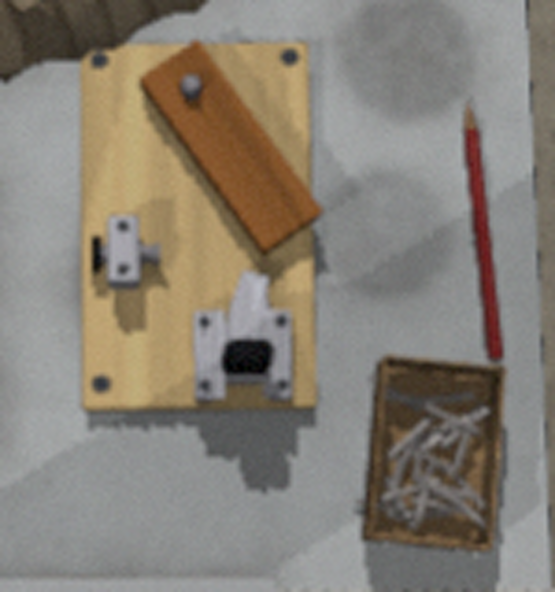

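The picture shows the jig at crop (82–315, 42–410), with its pin at (190,86). The fence's free corner is at (320,212), the stop is at (122,250) and the black handle is at (247,357). The box and pencil lie to the right. u runs down the image (world -x), v runs right (world -y).

```bash
python3 - <<'E'
from h import *
m=env.camera_model("top")
f=cv2.imread("pics/top0.png");X0,Y0=312,140
c=f[Y0:Y0+115,X0:X0+85];hsv=cv2.cvtColor(c,cv2.COLOR_BGR2HSV).astype(int)
def big(mask):
    cs,_=cv2.findContours(mask.astype(np.uint8),cv2.RETR_EXTERNAL,cv2.CHAIN_APPROX_NONE)
    return max(cs,key=cv2.contourArea)+np.array([[X0,Y0]])
H,S,V=hsv[...,0],hsv[...,1],hsv[...,2]
bd=big((H>8)&(H<28)&(S>70)&(V>60))
r=cv2.boxPoints(cv2.minAreaRect(cv2.convexHull(bd)));W=np.array([cast(m,p,10)[:2] for p in r])
print("board",r.round(1).tolist(),W.round(1).tolist(),np.linalg.norm(W-np.roll(W,1,0),axis=1).round(1),"ctr",W.mean(0))
fe=big((H>5)&(H<17)&(S>150)&(V>50))
r=cv2.boxPoints(cv2.minAreaRect(fe));F=np.array([cast(m,p,26)[:2] for p in r])
print("fence",F.round(1).tolist(),np.linalg.norm(F-np.roll(F,1,0),axis=1).round(1))
bl=(V<45); bl[:(200-Y0)]=0; bl[:,:(350-X0)]=0
b=big(bl);(cx,cy),wh,a=cv2.minAreaRect(b);print("handle",cx,cy,wh,a,cast(m,(cx,cy),60.5))
print("pin",cast(m,(300+190/3.7-.4,135+84/3.7-.4),36))
E
```

```text
board [[322.0, 245.0], [322.0, 145.0], [386.0, 145.0], [386.0, 245.0]] [[409.4, -323.6], [603.7, -324.3], [602.0, -447.5], [408.3, -442.9]] [119.3 194.3 123.2 193.7] ctr [ 505.84014805 -384.56861858]
fence [[574.1, -352.7], [596.5, -382.9], [506.1, -444.8], [484.3, -414.9]] [109.2  37.6 109.5  37. ]
handle 366.5 231.0 (8.0, 11.0) 90.0 [ 427.43614264 -404.16548484   60.5       ]
pin [ 570.18917674 -379.10340053   36.        ]
```

```bash
python3 -m jog '{"jaw":[0,0,0,0],"slide":[[0,0,0],[0,0,0],[0,0,0],[0,0,0]],"spin":[1,1,0.6,0]}'; cat >> h.py <<'E'
from scipy.spatial.transform import Rotation as Ro
def delta(P):
    s=env.state();R=Ro.from_euler("xyz",s["ee_rot"],degrees=True).as_matrix()
    print(s["time_s"],s["ee_pos"].round(1),s["ee_rot"].round(1),"F",s["force"].round(1),"slide units",(R.T@(np.array(P)-s["ee_pos"])/30).round(2))
E
python3 -c "
from h import *
delta([500,-470,100])"
```

```text
time_s: 0.5
ee_pos: [127.6, -560.4, 213.5]
ee_rot: [-180.0, 0.0, -8.0]
force: [-0.2, 0.3, -0.1]
gripper_width: 62.0
gripper_force: 0.0
0.5 [ 127.6 -560.4  213.5] [-180.    0.   -8.] F [-0.2  0.3 -0.1] slide units [11.88 -4.7   3.78]
```

```bash
python3 -m jog '{"jaw":[0,0,0,0,0,0,0,0,0,0],"slide":[[0.5,-0.2,0],[1,-0.4,0],[1,-0.4,0],[1,-0.4,0],[1,-0.4,0],[1,-0.4,0],[1,-0.4,0],[1,-0.4,0],[1,-0.4,0],[1,-0.4,0]],"spin":[0,0,0,0,0,0,0,0,0,0]}' && python3 -m jog '{"jaw":[0,0,0,0,0,0,0,0],"slide":[[1,-0.4,0.2],[1,-0.3,0.8],[0.4,0,1],[0,0,1],[0,0,0.8],[0,0,0],[0,0,0],[0,0,0]],"spin":[0,0,0,0,0,0,0,0]}'
python3 -c "
from h import *
delta([500,-470,15]);cv2.imwrite('pics/w1.png',env.grab_frame('wrist')[:,:,::-1]);m=env.camera_model('wrist')
for n,P in dict(pin=(570.5,-379.5,36),corner=(506,-445,26),handle=(427.5,-404.2,60.5),stop=(486.5,-352.5,34)).items():print(n,proj(m,np.array(P,float)).round())
f=env.grab_frame('scene');cv2.imwrite('pics/s1.png',f[:,:,::-1])
"
```

```text
time_s: 1.5
ee_pos: [427.9, -485.9, 213.8]
ee_rot: [-180.0, -0.0, -7.9]
force: [0.2, -1.2, 0.0]
gripper_width: 0.3
gripper_force: 0.0
time_s: 2.3
ee_pos: [501.0, -477.1, 101.9]
ee_rot: [179.9, -0.2, -7.9]
force: [0.7, -1.1, 0.3]
gripper_width: 0.6
gripper_force: 0.0
2.3 [ 501.  -477.1  101.9] [179.9  -0.2  -7.9] F [ 0.7 -1.1  0.3] slide units [-0.07 -0.24  2.9 ]
pin [168. 181.]
corner [281. 253.]
handle [239. 378.]
stop [164. 297.]
```

View pics/w1.png

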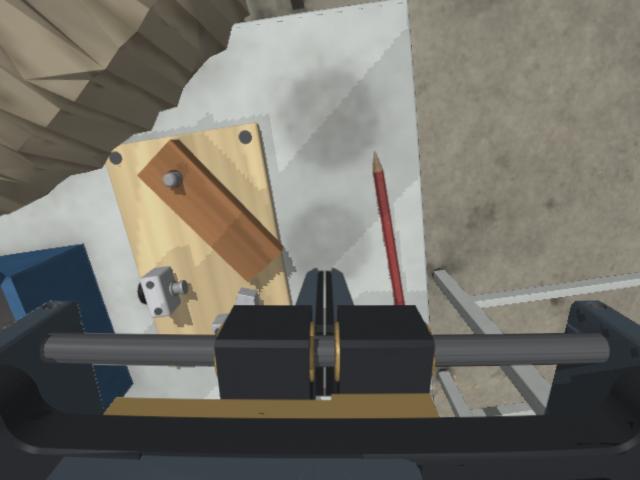

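View pics/s1.png

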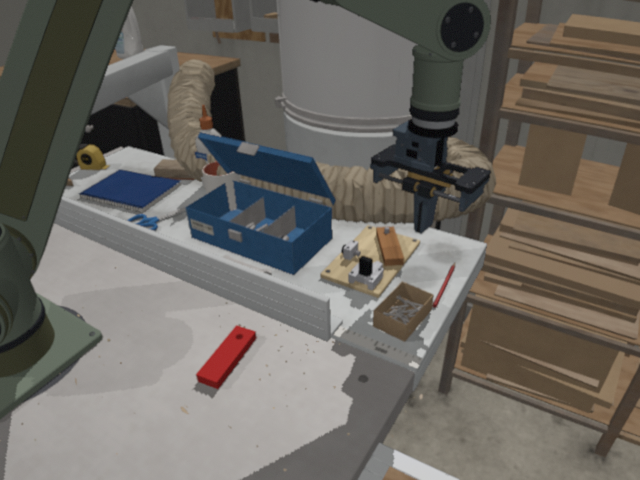

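The wrist view shows the pin at (173,178) and the fence corner at (282,250), within a few mm of my estimates. The fingers sit outside the board edge, with the pencil well to the right. The scene view shows free space around the jig.

```bash
python3 -m jog '{"jaw":[0,0,0,0,0,0,0],"slide":[[0,-0.2,0.8],[0,0,0.8],[0,0,0.7],[0,0,0.3],[0,0,0.2],[0,0,0],[0,0,0]],"spin":[0,0,0,0,0,0,0]}'
python3 -c "
from h import *
delta([500,-470,15])"
```

```text
time_s: 3.1
ee_pos: [501.4, -471.3, 17.2]
ee_rot: [179.9, -0.1, -8.0]
force: [-0.1, -0.6, -0.2]
gripper_width: 0.7
gripper_force: 0.0
3.1 [ 501.4 -471.3   17.2] [ 1.799e+02 -1.000e-01 -8.000e+00] F [-0.1 -0.6 -0.2] slide units [-0.05 -0.04  0.07]
```

```bash
python3 -m jog '{"jaw":[0,0,0,0,0,0,0,0,0,0],"slide":[[-0.03,-0.165,0.03],[-0.03,-0.165,0.03],[-0.03,-0.165,0],[-0.023,-0.165,0],[-0.023,-0.165,0],[-0.023,-0.165,0],[-0.023,-0.165,0],[-0.02,-0.13,0],[0,0,0],[0,0,0]],"spin":[0,0,0,0,0,0,0,0,0,0]}'
python3 - <<'E'
from h import *
delta([500,-413,15])
m=env.camera_model("wrist");f=env.grab_frame("wrist");cv2.imwrite('pics/w2.png',f[:,:,::-1])
E
```

```text
time_s: 4.1
ee_pos: [500.6, -431.1, 14.2]
ee_rot: [-180.0, -0.0, -8.0]
force: [0.4, -0.7, 0.2]
gripper_width: 0.4
gripper_force: 0.0
4.1 [ 500.6 -431.1   14.2] [-180.   -0.   -8.] F [ 0.4 -0.7  0.2] slide units [-0.1  -0.59 -0.02]
```

View pics/w2.png

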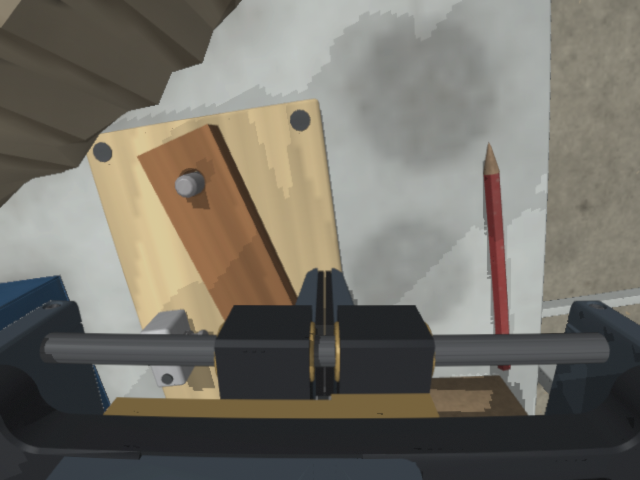

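The fingers are against the fence's +y edge near its free end, and the fence has turned roughly halfway with negligible force. Next I creep to the screw.

```bash
python3 -m jog '{"jaw":[0,0,0,0,0,0,0],"slide":[[-0.01,-0.066,0],[-0.01,-0.066,0],[-0.01,-0.066,0],[-0.01,-0.066,0],[-0.008,-0.04,0],[0,0,0],[0,0,0]],"spin":[0,0,0,0,0,0,0]}' 
for i in 1 2 3; do python3 -c "
from h import *
env.grab_frame('wrist');s=env.state();print(s['force'].round(2),s['ee_pos'].round(2))"; done
```

```text
time_s: 4.85
ee_pos: [500.1, -422.2, 14.2]
ee_rot: [-180.0, -0.0, -8.0]
force: [-0.4, 0.4, 0.5]
gripper_width: 0.5
gripper_force: 0.0
[-0.87 -0.08 -0.21] [ 500.09 -422.24   14.18]
[ 0.85 -0.33 -0.29] [ 500.05 -422.3    14.19]
[ 0.23 -0.02 -0.78] [ 500.02 -422.32   14.16]
```

```bash
for k in 1; do python3 -m jog '{"jaw":[0,0,0,0],"slide":[[-0.005,-0.033,0],[-0.005,-0.033,0],[-0.005,-0.033,0],[0,0,0]],"spin":[0,0,0,0]}' | grep -E "pos|force:"; python3 -m jog '{"jaw":[0,0,0],"slide":[[-0.005,-0.033,0],[-0.005,-0.033,0],[0,0,0]],"spin":[0,0,0]}'| grep -E "pos|force:"; done
```

```text
ee_pos: [499.8, -419.2, 14.2]
force: [-0.1, -0.2, -0.4]
gripper_force: 0.2
ee_pos: [499.9, -417.2, 14.2]
force: [0.1, -0.9, -0.1]
gripper_force: 0.1
```

```bash
python3 -m jog '{"jaw":[0,0],"slide":[[-0.005,-0.033,0],[0,0,0]],"spin":[0,0]}'| grep -E "pos|force:"; python3 -m jog '{"jaw":[0,0],"slide":[[-0.005,-0.033,0],[0,0,0]],"spin":[0,0]}'| grep -E "pos|force:"
```

```text
ee_pos: [499.9, -416.2, 14.2]
force: [0.3, -0.5, -0.3]
gripper_force: 0.2
ee_pos: [499.8, -415.2, 14.1]
force: [-0.4, -0.5, 0.1]
gripper_force: 0.2
```

```bash
python3 -m jog '{"jaw":[0,0],"slide":[[-0.005,-0.033,0],[0,0,0]],"spin":[0,0]}'| grep -E "pos|force:"
```

```text
ee_pos: [499.8, -414.2, 14.2]
force: [0.2, -0.6, -0.3]
gripper_force: 0.2
```

```bash
python3 -m jog '{"jaw":[0,0],"slide":[[-0.004,-0.025,0],[0,0,0]],"spin":[0,0]}'| grep -E "pos|force:"
```

```text
ee_pos: [499.8, -413.5, 14.2]
force: [-1.0, -1.1, 0.3]
gripper_force: 0.2
```

```bash
python3 -m jog '{"jaw":[0,0],"slide":[[-0.004,-0.025,0],[0,0,0]],"spin":[0,0]}'| grep -E "pos|force:"
```

```text
ee_pos: [499.8, -412.7, 14.2]
force: [-0.3, -0.0, 0.4]
gripper_force: 0.2
```

```bash
python3 -m jog '{"jaw":[0,0],"slide":[[-0.004,-0.025,0],[0,0,0]],"spin":[0,0]}'| grep -E "pos|force:"
```

```text
ee_pos: [499.8, -411.9, 14.1]
force: [-1.4, -2.0, 0.4]
gripper_force: 0.2
```

```bash
python3 -m jog '{"jaw":[0,0],"slide":[[-0.004,-0.025,0],[0,0,0]],"spin":[0,0]}'| grep -E "pos|force:"
```

```text
ee_pos: [499.8, -411.6, 14.2]
force: [-0.7, -2.2, -0.3]
gripper_force: 0.8
```

```bash
python3 -m jog '{"jaw":[0,0],"slide":[[-0.004,-0.025,0],[0,0,0]],"spin":[0,0]}'| grep -E "pos|force:"
```

```text
ee_pos: [499.8, -411.4, 14.4]
force: [-1.3, -4.7, -0.8]
gripper_force: 2.1
```

```bash
python3 -m jog '{"jaw":[0,0],"slide":[[-0.004,-0.025,0],[0,0,0]],"spin":[0,0]}'| grep -E "pos|force:"
```

```text
ee_pos: [499.9, -411.3, 14.6]
force: [-1.6, -5.7, 0.1]
gripper_force: 3.0
```

```bash
python3 -m jog '{"jaw":[0,0],"slide":[[-0.004,-0.025,0],[0,0,0]],"spin":[0,0]}'| grep -E "pos|force:"
```

```text
ee_pos: [499.9, -411.2, 14.7]
force: [-1.5, -6.7, -0.0]
gripper_force: 3.7
```

```bash
python3 -m jog '{"jaw":[0,0,0],"slide":[[-0.004,-0.025,0],[-0.004,-0.025,0],[0,0,0]],"spin":[0,0,0]}'| grep -E "pos|force:"
```

```text
ee_pos: [500.1, -411.0, 15.1]
force: [-2.0, -9.8, 0.2]
gripper_force: 5.2
```

```bash
python3 -m jog '{"jaw":[0,0],"slide":[[-0.002,-0.015,0],[0,0,0]],"spin":[0,0]}'| grep -E "pos|force:"
```

```text
ee_pos: [500.1, -411.0, 15.2]
force: [-2.6, -11.1, -0.3]
gripper_force: 5.6
```

```bash
python3 -m jog '{"jaw":[0,0,0,0],"slide":[[-0.002,-0.015,0],[0,0,0],[0,0,0],[0,0,0]],"spin":[0,0,0,0]}'| grep -E "pos|force:"
```

```text
ee_pos: [500.1, -410.9, 15.2]
force: [-3.9, -11.8, 0.2]
gripper_force: 6.1
```

```bash
python3 -m jog '{"jaw":[0,0,0,0],"slide":[[0,0,0],[0,0,0],[0,0,0],[0,0,0]],"spin":[0,0,0,0]}'| grep -E "time|pos|force:"
```

```text
time_s: 9.0
ee_pos: [500.1, -411.0, 15.2]
force: [-2.6, -12.3, -0.5]
gripper_force: 6.1
```

```bash
python3 -m jog '{"jaw":[0,0,0,0,0,0,0,0,0],"slide":[[0,0.07,0],[0,0.07,0],[0,0.15,0],[0,0.4,0],[0,0.2,-0.3],[0,0,-1],[0,0,-1],[0,0,-0.8],[0,0,0]],"spin":[0,0,0,0,0,-0.5,-0.5,0,0]}'
python3 - <<'E'
from h import *
delta([386,-404,100])
f=env.grab_frame("top")[:,:,::-1];cv2.imwrite("pics/t3.png",cv2.resize(f[130:290,290:450],None,fx=3.7,fy=3.7,interpolation=cv2.INTER_CUBIC))
E
```

```text
time_s: 9.9
ee_pos: [497.9, -435.0, 111.9]
ee_rot: [179.7, -0.4, -0.0]
force: [-0.0, -1.1, -0.8]
gripper_width: 0.7
gripper_force: 0.0
9.9 [ 497.9 -435.   111.9] [179.7  -0.4  -0. ] F [-0.  -1.1 -0.8] slide units [-3.73 -1.03  0.37]
```

View pics/t3.png

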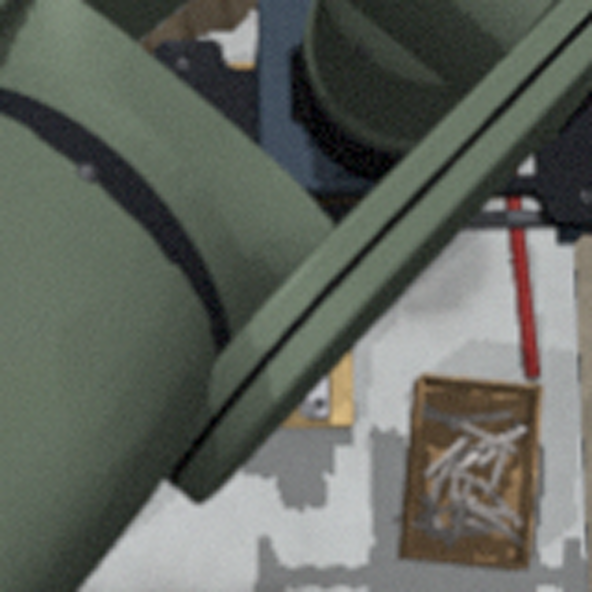

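The arm hides the jig in this view, but the box and pencil are undisturbed. Next I go behind the handle.

```bash
python3 -m jog '{"jaw":[0,0,0,0,0,0,0,0,0,0],"slide":[[-0.9,-0.4,0],[-0.9,-0.4,0],[-0.9,-0.23,0],[-0.9,0,0],[0,0,0.3],[0,0,0.8],[0,0,0.8],[0,0,0.4],[0,0,0],[0,0,0]],"spin":[0,0,0,0,0,0,0,0,0,0]}'
python3 - <<'E'
from h import *
delta([404,-404.2,42])
f=env.grab_frame("scene")[:,:,::-1];cv2.imwrite("pics/s4.png",cv2.resize(f[180:340,270:480],None,fx=3.7,fy=3.7,interpolation=cv2.INTER_CUBIC))
E
```

```text
time_s: 10.95
ee_pos: [388.5, -402.4, 38.0]
ee_rot: [-180.0, -0.0, 0.0]
force: [0.1, -0.8, 0.6]
gripper_width: 0.7
gripper_force: 0.0
10.95 [ 388.5 -402.4   38. ] [-180.   -0.    0.] F [ 0.1 -0.8  0.6] slide units [ 0.52  0.06 -0.13]
```

View pics/s4.png

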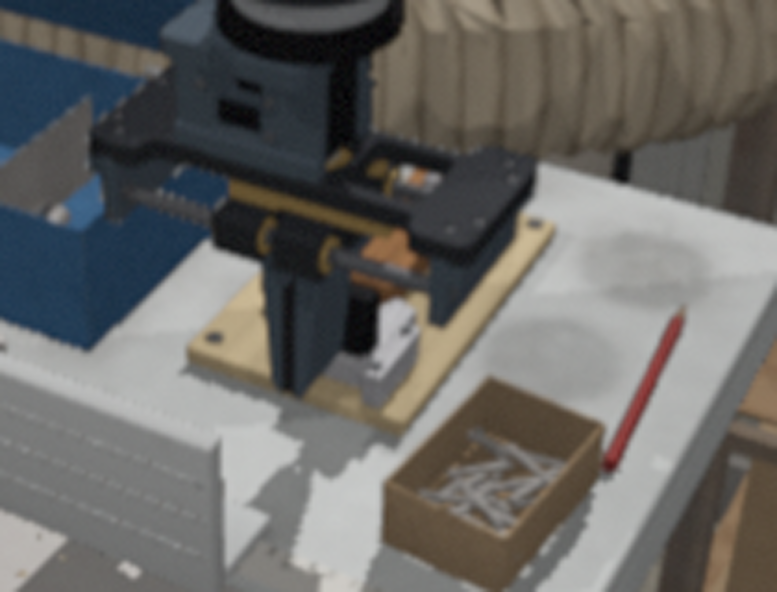

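The picture shows the closed fingers behind the black handle (350,320) with clear space around them, and the bystanders are untouched.

```bash
python3 -m jog '{"jaw":[0,0,0,0,0,0,0,0,0,0],"slide":[[0.12,0.03,-0.1],[0.12,0.03,0],[0.12,0,0],[0.07,0,0],[0.07,0,0],[0.07,0,0],[0.07,0,0],[0.07,0,0],[0,0,0],[0,0,0]],"spin":[0,0,0,0,0,0,0,0,0,0]}'
```

```text
time_s: 12.0
ee_pos: [408.4, -403.9, 41.2]
ee_rot: [-180.0, 0.1, 0.0]
force: [-6.2, -0.2, 3.0]
gripper_width: 0.1
gripper_force: 2.5
```

```bash
python3 -m jog '{"jaw":[0,0,0,0],"slide":[[0.07,0,0],[0.07,0,0],[0.07,0,0],[0,0,0]],"spin":[0,0,0,0]}' | grep -E "pos|force:"
```

```text
ee_pos: [415.1, -403.9, 41.1]
force: [-5.6, 0.4, 2.9]
gripper_force: 2.3
```

```bash
python3 -m jog '{"jaw":[0,0,0,0],"slide":[[0.06,0,0],[0.06,0,0],[0.05,0,0],[0,0,0]],"spin":[0,0,0,0]}' | grep -E "pos|force:"
```

```text
ee_pos: [420.3, -403.9, 41.1]
force: [-5.0, 0.2, 2.6]
gripper_force: 2.3
```

```bash
python3 -m jog '{"jaw":[0,0,0,0],"slide":[[0.05,0,0],[0.05,0,0],[0.05,0,0],[0,0,0]],"spin":[0,0,0,0]}' | grep -E "pos|force:"
```

```text
ee_pos: [424.8, -403.9, 41.1]
force: [-5.0, -0.5, 3.3]
gripper_force: 2.4
```

```bash
python3 -m jog '{"jaw":[0,0,0],"slide":[[0.05,0,0],[0.05,0,0],[0,0,0]],"spin":[0,0,0]}' | grep -E "pos|force:"
```

```text
ee_pos: [426.1, -403.8, 41.2]
force: [-9.9, -1.5, 5.5]
gripper_force: 4.9
```

```bash
python3 -m jog '{"jaw":[0,0],"slide":[[0.02,0,0],[0,0,0]],"spin":[0,0]}' | grep -E "pos|force:"
```

```text
ee_pos: [426.2, -403.8, 41.2]
force: [-11.6, -1.5, 6.2]
gripper_force: 5.5
```

```bash
python3 -m jog '{"jaw":[0,0],"slide":[[0.02,0,0],[0,0,0]],"spin":[0,0]}' | grep -E "pos|force:"
```

```text
ee_pos: [426.3, -403.9, 41.2]
force: [-13.2, -3.5, 6.2]
gripper_force: 6.2
```

```bash
python3 -m jog '{"jaw":[0,0,0],"slide":[[0.015,0,0],[0,0,0],[0,0,0]],"spin":[0,0,0]}' | grep -E "pos|force:"
```

```text
ee_pos: [426.4, -403.9, 41.2]
force: [-13.1, -1.0, 7.1]
gripper_force: 6.6
```

```bash
python3 -m jog '{"jaw":[0,0,0],"slide":[[0.015,0,0],[0,0,0],[0,0,0]],"spin":[0,0,0]}' | grep -E "pos|force:"; python3 -c "
from h import *
for i in range(3): env.grab_frame('wrist');print(env.state()['force'].round(1))"
```

```text
ee_pos: [426.5, -403.9, 41.2]
force: [-14.9, -1.8, 7.4]
gripper_force: 7.1
[-13.3  -2.5   7.9]
[-14.   -1.8   7.3]
[-14.3  -2.8   8.6]
```

```bash
python3 -m jog '{"jaw":[0,0,0,0,0,0,0,0],"slide":[[-0.1,0,0],[-0.2,0,0],[-0.5,0,0],[-0.5,0,-0.3],[0,0,-1],[0,0,-1],[0,0,-1],[0,0,-1]],"spin":[0,0,0,0,0,0,0,0]}'; python3 -m jog '{"jaw":[0,0,0,0,0,0,0,0,0],"slide":[[-1,0.5,0],[-1,1,0],[-1,1,0],[-1,1,0],[-1,1,0],[-1,1,0],[-1,0.5,0],[-0.5,0,0],[0,0,0]],"spin":[0,0,0,0,0,0,0,0,0]}'
python3 - <<'E'
from h import *
f=env.grab_frame("top")[:,:,::-1];cv2.imwrite("pics/t5.png",cv2.resize(f[130:290,290:450],None,fx=3.7,fy=3.7,interpolation=cv2.INTER_CUBIC))
E
```

```text
time_s: 15.45
ee_pos: [390.4, -403.8, 172.0]
ee_rot: [180.0, -0.1, -0.0]
force: [0.8, -0.9, -0.6]
gripper_width: 0.5
gripper_force: 0.0
time_s: 16.35
ee_pos: [164.3, -583.4, 170.4]
ee_rot: [-180.0, -0.0, -0.2]
force: [0.8, 0.3, 0.3]
gripper_width: 0.6
gripper_force: 0.0
```

View pics/t5.png

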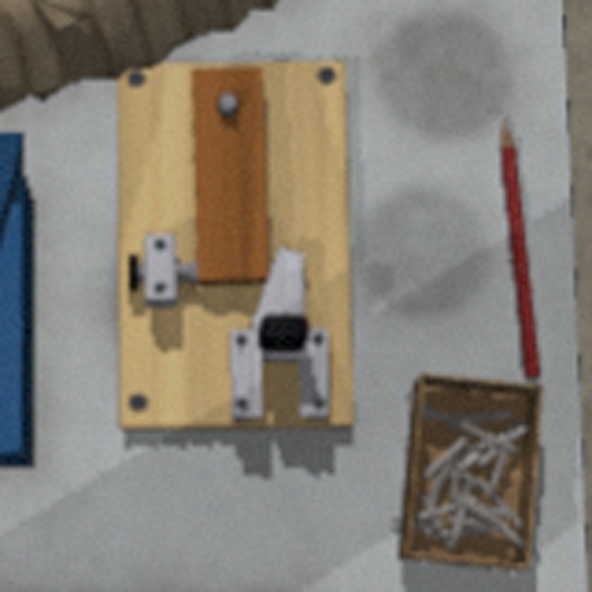

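The picture shows the fence in line with the jig and touching the screw at (190,270). The tongue is wedged behind its corner at (267,278), and the bystanders are in place.

```bash
python3 -c "
from workcell import env
print(env.job_done())"
```

```text
the job is handed in; nothing more can be done
None
```

The job is handed in, with no verdict reported back: I pressed the fence on the stop screw at about 12 N for over half a second, then pushed the tongue in about 20 mm until the handle force was about 14 N; the last picture shows the fence still against the screw and the box and pencil where they were.

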